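# Press a bronze bushing into a honing wheel

### The arm

A 7-joint arm with a two-finger parallel gripper is mounted at the origin on the work surface. World frame = base frame: x ahead of the robot, y to its left, z up, the work surface at z = 0. Lengths are in m, angles in rad, forces in N, time in s.
With the tool pointing down it reaches from about 0.35 to 0.9 m from the base axis. Payload 19.9 kg.
Tool frame: the origin (TCP) lies between the finger pads; the fingertips stand 19 mm ahead of it and the grasp point (between the pads) is the TCP; z points along the fingers, y is the line along which they close (so a half turn about z gives the same grasp; the last joint's range is limited). The gripper opens to 94 mm and grips with 3 to 60 N. Pads are 16 mm wide; open, the fingers measure 119 mm over their backs; the gripper's body (75 mm by 177 mm) begins 78 mm behind the grasp point.
Start: joints at [1.185, 0.417, -0.01, 1.614, 0.005, 1.111, -0.053], TCP at [0.211, -0.588, 0.224] pointing down, gripper open.
Joint ranges: [-2.81, 2.81], [-0.39, 2.02], [-1.27, 1.25], [0.06, 2.57], [-1.19, 4.33], [0.19, 2], [-2.82, 2.82]. Speed limits (rad/s): [1.89, 1.89, 2.39, 2.39, 3.01, 3.01, 3.01].

### API

Orientations are given as a 3x3 rotation matrix whose columns are the frame's x, y, z axes.
In Python, from rig import robot gives the robot as it stands. Calls block until the motion is done:
- robot.move_ptp(position, orientation): joint-space move of the TCP to a pose.
- robot.move_linear(position, velocity=0.15, frame=None, threshold=None): straight line of the TCP; frame=None keeps the orientation; velocity is the mean speed in m/s. With threshold (N) it stops when the force on the tool has changed by that much, and returns True; else False.
- robot.goto_joints(angles): joint-space move.
- robot.gripper_to(opening): finger opening in m; the grip force is fixed at half the most; returns when the fingers have stopped.
- robot.pause(seconds).
- robot.ik(position, orientation): joint angles nearest the present ones, or None.
- robot.get_state(): the state.
- robot.grab_frame(name): name is "scene" or "top" or "wrist"; returns the picture (480x640x3 uint8, red, green, blue); there is no depth.
- robot.camera_info(name): a dict with "fx", "fy", "cx", "cy" (pixels), "dist" ([k1, k2, p1, p2, k3] as OpenCV has them; the pictures are not rectified), "rvec" (rotation vector, rad) and "tvec" (3), from world to camera coordinates, as OpenCV has them. Camera axes: x right, y down, z forward; pixel columns grow to the right and rows downward; lengths in m; the calibration is good to about 2 mm. A picture is of the moment at which its call begins: read the wrist's pose just before it. camera_info takes no time and is no camera call; for the wrist camera it gives the pose at the moment of the call.
A pose or a line that the arm cannot do raises robot.PlanningError and nothing moves.
- robot.sign_off(): hands the job in; it is judged then, once.
The state is a dict: "time": time; "qpos": joint angles; "joint_vel": joint speeds; "effort": joint torques, N m; "ee_pos": TCP position; "tool_rot": TCP orientation; "force": force on the tool from outside, world axes, zero at the start; "moment": the same for the moment, N m; "opening": finger opening in m; "grasp_force": force on a finger pad.
Only numpy, scipy, OpenCV 4.12 (cv2) and the standard library are available. Lean on these libraries where they do the work, as an engineer would, in place of code of your own. Each camera call takes 0.05 s, during which the arm holds its last target. There are 200 camera calls.

### The job

Take the collared bronze bushing that fits the bore of the wooden honing wheel out of the parts tray, start it square in the bore, then press it steadily home until its collar sits flush on the wheel's face all round. The fit is tight and the wheel lies on soft pucks, so go by feel: push until it bottoms firmly, but with no more than about 35 N or the wood is bruised. Let go of it and leave the other parts and tools where they are.

Things in the scene. Friction and masses are not known exactly. Their poses are not given: they have to be found in the camera images.
- bushing_centre (a point): the bronze bushing to be fitted: 30 mm barrel 26 mm long (its lowest 4 mm taper to 25 mm), under a 40 mm collar 14 mm thick; 40 mm tall in all, 14 mm hole through it, about 0.22 kg. It stands on its foot, collar up, in a row with two other bronze parts; the middle one in width. This point: on its axis, 20 mm above the foot, 20 mm below the top face; z up its axis
- bushing: the same bushing; origin at the centre of its foot, z up along its axis
- shoulder (a point): the centre of the bushing's shoulder (the underside of the collar), 26 mm above its foot and 14 mm below its top face; z up along its axis
- wheel: the wooden honing wheel, 150 mm diameter, 30 mm thick, grooved rim, lying flat on three soft rubber-faced pucks 25 mm tall that stick out slightly all round. It stays level and cannot slide, but sinks some millimetres under a press and rises again. Origin at the centre of its underside
- bore_mouth (a point): the centre of the bore at the wheel's upper face, about 55 mm above the bench; z up. The bore runs through. Its first 9 mm or so are 31 mm wide (the bushing drops in loosely and stands about 16 mm proud); below it is undersize and grips: pushing on takes some 10 to 20 N until the shoulder meets the face, then the force climbs. 25 N is always enough; over 35 N bruises the wood
- tray: a shallow wooden parts tray, 100 mm (its x) by 236 mm (its y), walls 14 mm high, floor 6 mm thick; fixed. The three bronze parts stand in a row along its y, about 73 mm apart. Origin at the centre of its underside
- small_bushing: the small spare bushing in the tray: 20 mm barrel, 29 mm collar, 36 mm tall; far too thin for the wheel. Origin at the centre of its underside
- plain_sleeve: the spare plain sleeve in the tray: 47 mm diameter, no collar, wide 30 mm hole, 36 mm tall; too thick for the wheel. Origin at the centre of its underside
- gouge: a carving gouge with a bamboo handle lying on the bench between wheel and tray, 225 mm long, 25 mm high. Origin on the bench below its ferrule
- wide_gouge: a wider gouge with a reddish handle lying at the back of the bench, 225 mm long, 25 mm high. Origin on the bench below its ferrule
- mallet: a turned carver's mallet standing on its head, 78 mm diameter, 226 mm tall. Origin at the centre of its underside
- hone_bar: a bar of honing compound lying near the robot, 32 x 110 x 26 mm. Origin at the centre of its underside
- plaque: a dark round carved plaque, 132 mm diameter, 18 mm thick, at the back of the bench. Origin at the centre of its underside
- glue: a glue bottle, 52 mm diameter, 120 mm tall, at the back of the bench. Origin at the centre of its underside
Mind the look-alikes: they are no part of the job. Leave any blue or orange look-alike of the part that bears wheel alone.

How it is judged:
On the way, in this order (a step that is already met when the one before it is completed fails the run):
1. the bushing is started square in the wheel's bore, its shoulder still 3 to 20 mm above the face (z of shoulder in the frame of bore_mouth between 0.003 and 0.02 m and angle between the z axis of bushing and the z axis of bore_mouth, either way round below 0.12 rad and horizontal distance between shoulder and bore_mouth below 0.004 m), for 0.1 s.
2. the bushing is pressed home: its shoulder within 1.5 mm of the wheel's face, square in the bore (z of shoulder in the frame of bore_mouth below 0.0015 m and angle between the z axis of bushing and the z axis of bore_mouth, either way round below 0.07 rad and horizontal distance between shoulder and bore_mouth below 0.003 m and angle between bushing's own z axis and vertical below 0.3 rad), for 0.2 s.
At the end, for the whole second after the job is handed in: The bushing is in the wheel's bore, collar up, its shoulder within 1.5 mm of the wheel's face, its axis within 0.07 rad of the bore's and within 3 mm of its centre; it is released and still, and the wheel has risen back to its height on the pucks (face 52 to 58 mm above the bench) (all of step 2 and linear speed of bushing below 0.01 m/s and contact force between the fingers and bushing below 0.1 N and height (world z) of bore_mouth between 0.052 and 0.058 m); the robot touches nothing.
It fails at once if the wheel is loaded with more than 35 N, that is pushed more than 9.5 mm down into its pucks (height (world z) of bore_mouth below 0.0455 m).
It fails at once if a spare part, tool or other thing on the bench is moved by more than 20 mm (distance of any of small_bushing, plain_sleeve, gouge, wide_gouge, mallet, hone_bar, plaque, glue from where it was at the start of the episode above 0.02 m).
It also fails if it takes over 48 s, if anything falls off the work surface, if the arm or the gripper's body presses on something with over 40 N, if the wrist force passes 120 N, or if a joint passes its speed limit or range.

## Working session

There is one attempt and no reset: what is moved stays moved. The work goes in short steps, each a Python script; the robot and the scene stay as the last script left them, time stands still between calls to the robot, and variables do not carry over. Pictures are saved under pics/ and viewed, at most 10 in all, crops included, and the job is handed in when it is done.

```bash
mkdir -p pics; python3 - <<'E'
from rig import robot
import cv2
for n in("scene","top"):
    cv2.imwrite(f"pics/{n}0.png",robot.grab_frame(n)[:,:,::-1]); print(n,robot.camera_info(n))
s=robot.get_state();print(s["time"],s["ee_pos"],s["tool_rot"],s["force"])
E
```

```text
scene {'fx': 499.0698002618512, 'fy': 499.0698002618512, 'cx': 320.99094393526656, 'cy': 233.78350890756448, 'dist': array([-0.07091036,  0.        ,  0.        ,  0.        ,  0.        ]), 'rvec': array([ 2.13828047,  0.97785274, -0.45165557]), 'tvec': array([-0.35296884, -0.20711529,  1.29777039])}
top {'fx': 529.2546722558482, 'fy': 529.2546722558482, 'cx': 318.5882189123706, 'cy': 240.33203772129048, 'dist': array([-0.002398,  0.      ,  0.      ,  0.      ,  0.      ]), 'rvec': array([ 2.13924959, -2.18651326,  0.15510794]), 'tvec': array([0.0253606 , 0.52237032, 1.33425685])}
0.1 [ 0.2105508  -0.58812243  0.22389957] [[ 9.41478772e-01  3.37071995e-01 -4.38990795e-04]
 [ 3.37072273e-01 -9.41478236e-01  1.00703628e-03]
 [-7.38565504e-05 -1.09607491e-03 -9.99999397e-01]] [0.47426822 0.42084538 0.00299999]
```

View pics/top0.png

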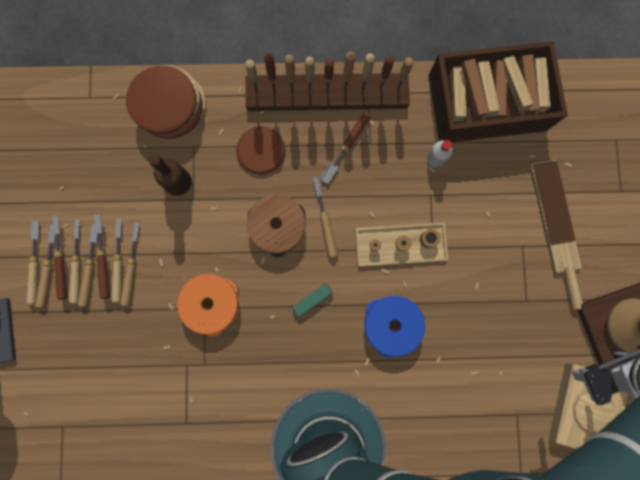

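View pics/scene0.png

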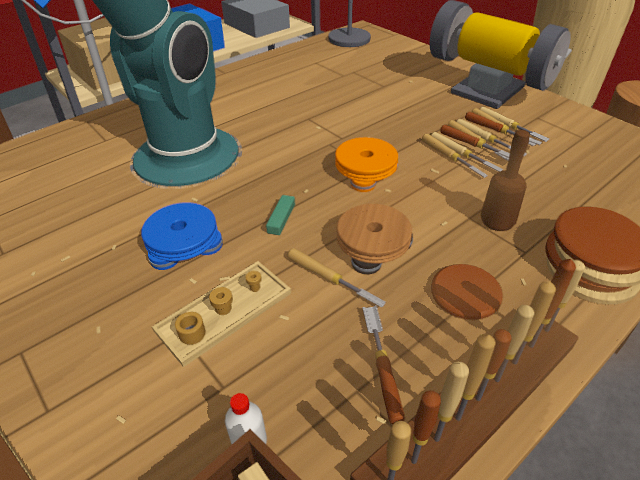

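The top view shows the wooden wheel at (276,223), with orange (208,304) and blue (395,326) look-alike wheels. The tray row has parts at (375,244), which is the small bushing, (403,243), the middle-width collared one, and (430,238), the wide plain sleeve. The middle one fits the description, so I'll confirm it in an enlarged crop.

```bash
cat > h.py <<'E'
import numpy as np, cv2
from rig import robot
def ray(ci,uv,z):
    K=np.array([[ci["fx"],0,ci["cx"]],[0,ci["fy"],ci["cy"]],[0,0,1]])
    p=cv2.undistortPoints(np.array([[uv]],float),K,ci["dist"])[0,0]
    R=cv2.Rodrigues(ci["rvec"])[0]; c=-R.T@ci["tvec"]; d=R.T@np.array([p[0],p[1],1])
    return c+d*(z-c[2])/d[2]
def proj(ci,P):
    K=np.array([[ci["fx"],0,ci["cx"]],[0,ci["fy"],ci["cy"]],[0,0,1]])
    return cv2.projectPoints(np.array(P,float).reshape(-1,1,3),ci["rvec"],ci["tvec"],K,ci["dist"])[0][:,0]
def Rdown(a): # tool y axis at angle a in the world plane, z down
    y=np.array([np.cos(a),np.sin(a),0]); z=np.array([0,0,-1.]); return np.column_stack([np.cross(y,z),y,z])
E
python3 - <<'E'
from h import *
ci=robot.camera_info("top")
for n,uv,z in[("wheel",(276,223),.055),("small",(375,244),.042),("bush",(403,243),.046),("sleeve",(430,238),.042),
 ("tray a",(358,229),.014),("tray b",(445,224),.014),("tray c",(447,262),.014),("tray d",(359,269),.014),("gouge butt",(333,256),.012),("gouge tip",(317,178),.01)]: print(n,ray(ci,uv,z).round(4))
a=cv2.imread("pics/scene0.png")[250:370,150:310]; b=cv2.imread("pics/top0.png")[185:275,340:460]
b=cv2.resize(b,(640,480),interpolation=2)
cv2.imwrite("pics/crop1.png",np.hstack([cv2.resize(a,(400,300),interpolation=2),cv2.resize(b,(400,300))]))
s=robot.get_state()
w=robot.camera_info("wrist"); R=cv2.Rodrigues(w["rvec"])[0]; c=-R.T@w["tvec"]
print(w["fx"],w["dist"],"cam in tool",s["tool_rot"].T@(c-s["ee_pos"]),s["tool_rot"].T@R.T)
E
```

```text
wheel [0.5668 0.1219 0.055 ]
small [ 0.5091 -0.1306  0.042 ]
bush [ 0.5097 -0.2021  0.046 ]
sleeve [ 0.5217 -0.2731  0.042 ]
tray a [ 0.5531 -0.0907  0.014 ]
tray b [ 0.5617 -0.3211  0.014 ]
tray c [ 0.4611 -0.321   0.014 ]
tray d [ 0.4478 -0.0899  0.014 ]
gouge butt [ 0.4834 -0.0232  0.012 ]
gouge tip [0.6935 0.014  0.01  ]
394.5816639882728 [-0.02546056  0.          0.          0.          0.        ] cam in tool [ 0.07761974 -0.00028771 -0.16076555] [[ 1.47501197e-03 -9.63536526e-01 -2.67572771e-01]
 [ 9.99998835e-01  1.52658355e-03  1.52901837e-05]
 [ 3.93739540e-04 -2.67572482e-01  9.63537655e-01]]
```

View pics/crop1.png

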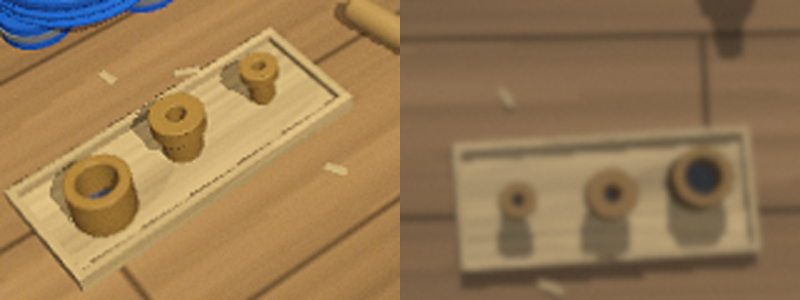

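The crop confirms it: the middle part has a collar over a narrower barrel and a small hole. The left one is the wide plain sleeve and the right one is the small spare. Next I'll refine both targets with the wrist camera.

```bash
python3 - <<'E'
from h import *
import pickle
D={}
s=robot.get_state(); q0=s["qpos"]
best=[]
for n,p,a0 in(("wheel",(.567,.122,.22),.05),("bush",(.512,-.202,.2),.05)):
    c=[(abs(q-q0).max(),a) for a in(a0,a0+np.pi) if (q:=robot.ik(p,Rdown(a))) is not None]; print(n,c)
    a=min(c)[1]; robot.move_ptp(p,Rdown(a)); robot.pause(.3)
    ci=robot.camera_info("wrist"); im=robot.grab_frame("wrist")
    D[n]=ci; cv2.imwrite(f"pics/w_{n}.png",im[:,:,::-1])
    print(robot.get_state()["qpos"],robot.get_state()["time"],proj(ci,[p[0],p[1],.05]))
pickle.dump(D,open("D.pkl","wb"))
a=[cv2.resize(cv2.imread(f"pics/w_{n}.png"),(400,300)) for n in D]
cv2.imwrite("pics/pair.png",np.hstack(a))
E
```

```text
wheel [(np.float64(0.826424820902666), 0.05), (np.float64(2.5463376341313193), 3.191592653589793)]
[ 0.3592057   0.45565566 -0.81698109  1.71318941  0.3624247   1.13122817
 -0.51418312] 3.25 [[324.60597337 230.7774356 ]]
bush [(np.float64(0.7797056004858886), 0.05), (np.float64(2.251279835358882), 3.191592653589793)]
[ 0.94830847  0.41283007 -0.79014996  1.80662998  0.33272362  1.06032658
  0.085566  ] 4.85 [[324.24337365 237.37806987]]
```

View pics/pair.png

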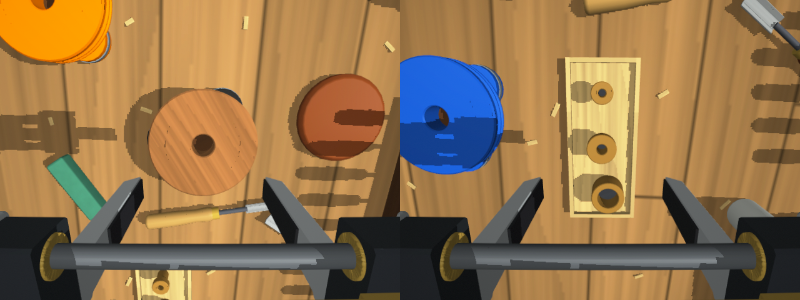

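The pair view shows the bore at about (325,232) in the full-size wheel picture and the bushing top at about (322,238) in the bushing picture. I'll enlarge both to get precise centres.

```bash
python3 - <<'E'
import cv2,numpy as np
a=cv2.imread("pics/w_wheel.png")[182:282,275:375]; b=cv2.imread("pics/w_bush.png")[188:288,270:370]
cv2.imwrite("pics/pair2.png",np.hstack([cv2.resize(x,(400,400),interpolation=cv2.INTER_CUBIC) for x in(a,b)]))
E
```

```text
(no output)
```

View pics/pair2.png

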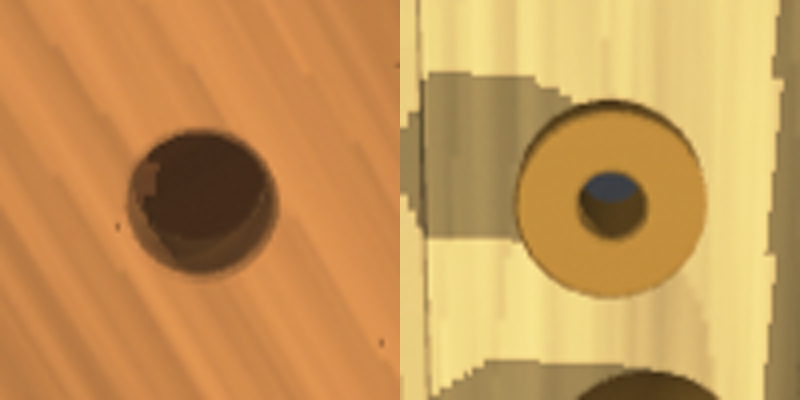

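```bash
python3 - <<'E'
from h import *
import pickle
D=pickle.load(open("D.pkl","rb"))
def rep(ci,x0,y0,l,r,t,b,z):
    f=lambda u,v: (x0+(u+.5)/4-.5,y0+(v+.5)/4-.5)
    P=[ray(ci,f(*q),z) for q in((l,(t+b)/2),(r,(t+b)/2),((l+r)/2,t),((l+r)/2,b))]
    print(np.mean(P,0).round(4),"diam",np.linalg.norm(P[0]-P[1]).round(4),np.linalg.norm(P[2]-P[3]).round(4))
rep(D["wheel"],275,182,127,279,129,279,.055)
rep(D["bush"],270,188,116,307,108,298,.046)
# top-view cross check, wheel rim from hue-free circle guess
# tray edges in wrist picture (full-size px): 
ci=D["bush"]
for uv in((264,94),(384,92),(272,346),(372,346)): pass
print([ray(ci,uv,.014).round(4)[:2] for uv in((264,94),(384,94),(274,347),(374,346))])
E
```

```text
[0.5677 0.1215 0.055 ] diam 0.0322 0.0327
[ 0.5107 -0.2041  0.046 ] diam 0.0393 0.0404
[array([ 0.4563, -0.0915]), array([ 0.5554, -0.0863]), array([ 0.4689, -0.3247]), array([ 0.567 , -0.3184])]
```

```bash
python3 - <<'E'
from h import *
R=Rdown(.05); b=np.array([.5107,-.2041]); w=np.array([.5677,.1215])
robot.gripper_to(.062)
robot.move_ptp((*b,.10),R)
print("hit",robot.move_linear((*b,.042),.06,threshold=6), robot.get_state()["ee_pos"])
robot.gripper_to(.0); s=robot.get_state(); print(s["opening"],s["grasp_force"],s["force"])
robot.move_linear((*b,.16),.12); robot.pause(.2)
s=robot.get_state(); print(s["time"],s["opening"],s["grasp_force"],s["force"],s["ee_pos"])
robot.move_ptp((*w,.16),R)
robot.move_linear((*w,.105),.1); robot.pause(.3)
s=robot.get_state(); print(s["time"],s["force"],s["ee_pos"],s["moment"])
im=robot.grab_frame("scene")[:,:,::-1]; top=robot.grab_frame("wrist")[:,:,::-1]
cv2.imwrite("pics/hold.png",np.hstack([cv2.resize(im[150:290,290:460],(400,330),interpolation=2),cv2.resize(top[130:330,210:450],(400,330),interpolation=2)]))
E
```

```text
hit False [ 0.51092703 -0.20415845  0.04230564]
0.039863865345432396 30.00036746263504 [-0.34134095  0.22429204  1.65500317]
8.95 0.039655500844170605 29.999459981918335 [ 0.07705452 -0.78010183 -2.24671316] [ 0.51050758 -0.203932    0.15948269]
11.2 [-0.19237383 -0.62098961 -1.51741324] [0.56789523 0.12150828 0.10538857] [-0.07727635 -0.07944297  0.02897925]
```

View pics/hold.png

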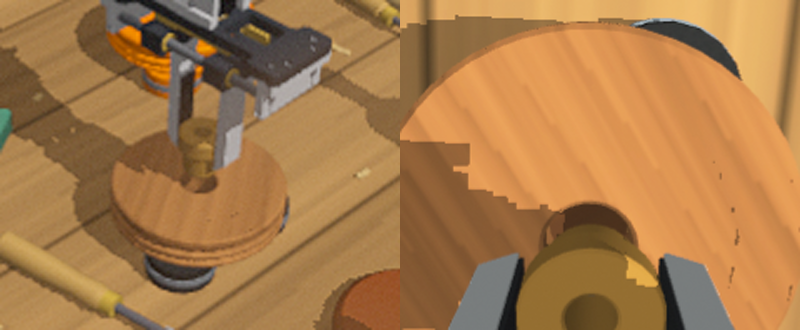

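The bushing is held upright between the fingers. In the wrist crop the bore centre (column ≈590) lines up with the collar centre (≈590), so I'll lower it in by feel.

```bash
python3 - <<'E'
from h import *
w=np.array([.5677,.1215])
def st(t):
    s=robot.get_state(); print(t,round(s["time"],2),s["ee_pos"].round(4),s["force"].round(2),s["moment"].round(3),round(s["opening"],4))
hit=robot.move_linear((*w,.080),.02,threshold=4); st(("insert",hit)); robot.pause(.2); st("rest")
im=robot.grab_frame("scene")[:,:,::-1]
cv2.imwrite("pics/ins.png",cv2.resize(im[150:290,290:460],(510,420),interpolation=2))
E
```

```text
('insert', False) 12.7 [0.5676 0.1215 0.08  ] [-2.2   0.66 -1.42] [ 0.129  0.458 -0.059] 0.0393
rest 12.9 [0.5676 0.1215 0.08  ] [-2.18  0.12 -2.04] [0.139 0.448 0.031] 0.0391
```

View pics/ins.png

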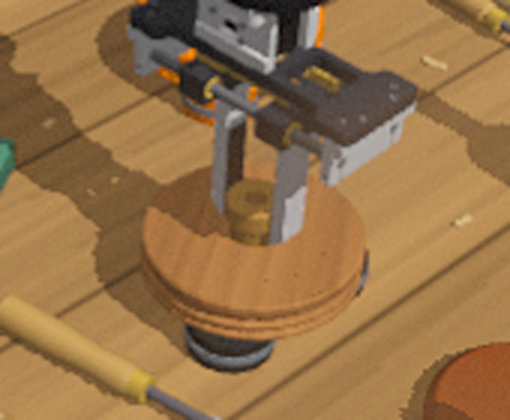

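```bash
python3 - <<'E'
from h import *
w=np.array([.5676,.1215])
def st(t):
    s=robot.get_state(); print(t,round(s["time"],2),s["ee_pos"].round(4),s["force"].round(2),s["moment"].round(3),round(s["opening"],4))
robot.gripper_to(.062); robot.pause(.3)
robot.move_linear((*w,.135),.1); robot.gripper_to(0.); robot.pause(.3); st("free")
im=robot.grab_frame("wrist")[:,:,::-1]; sc=robot.grab_frame("scene")[:,:,::-1]
cv2.imwrite("pics/rel.png",np.hstack([cv2.resize(sc[150:290,290:460],(400,330),interpolation=2),cv2.resize(im[130:330,210:450],(400,330),interpolation=2)]))
robot.move_linear((*w,.112),.1); robot.pause(.2)
print(robot.move_linear((*w,.095),.015,threshold=3)); st("touch")
E
```

```text
free 15.82 [0.5676 0.1215 0.135 ] [-0.3  -0.04 -0.36] [-0.032 -0.051 -0.034] 0.0003
False
touch 17.79 [0.5676 0.1215 0.0951] [-0.58  0.01 -0.37] [-0.061 -0.043  0.021] 0.0003
```

View pics/rel.png

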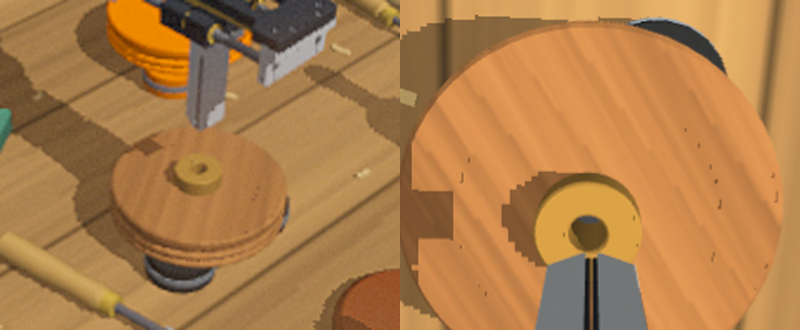

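```bash
python3 - <<'E'
from h import *
im=robot.grab_frame("wrist")[:,:,::-1]; sc=robot.grab_frame("scene")[:,:,::-1]
cv2.imwrite("pics/t.png",np.hstack([cv2.resize(sc[170:270,320:430],(440,400),interpolation=2),cv2.resize(im[180:360,240:400],(360,400),interpolation=2)]))
E
```

```text
(no output)
```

View pics/t.png

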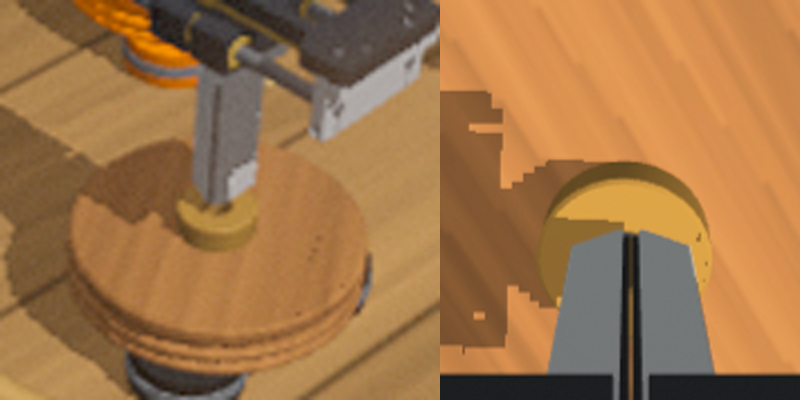

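The closed fingertips are centred over the collar, and the bushing stands lower than I expected, at about 7 mm proud or less. I'll go on pressing by feel in stages.

```bash
python3 - <<'E'
from h import *
w=np.array([.5676,.1215])
def st(t):
    s=robot.get_state(); print(t,round(s["time"],2),s["ee_pos"].round(4),s["force"].round(2),s["moment"].round(3)); return s["force"][2]
f0=st("start")
for z in np.arange(.094,.0795,-.001):
    hit=robot.move_linear((*w,z),.008,threshold=max(2,24-(robot.get_state()["force"][2]-f0))); f=st(hit)-f0
    if hit or f>22.5: break
E
```

```text
start 17.89 [0.5677 0.1215 0.0951] [0.45 0.2  0.1 ] [-0.03  -0.087 -0.037]
False 18.17 [0.5676 0.1215 0.0939] [-0.28 -0.08 -0.15] [-0.051 -0.102 -0.03 ]
False 18.44 [0.5676 0.1215 0.0929] [0.34 0.35 0.16] [-0.06  -0.048  0.009]
False 18.72 [0.5675 0.1215 0.0919] [-0.55  0.02 -0.39] [-0.047 -0.087  0.   ]
False 18.99 [0.5676 0.1215 0.0909] [ 0.03 -0.    0.08] [-0.022 -0.07  -0.01 ]
False 19.27 [0.5676 0.1215 0.0899] [-0.48  0.23  0.31] [-0.007 -0.09  -0.023]
False 19.54 [0.5676 0.1215 0.089 ] [0.06 0.14 0.38] [-0.003 -0.049 -0.051]
False 19.82 [0.5677 0.1216 0.0881] [ 0.3  -0.22  2.57] [0.032 0.024 0.014]
False 20.09 [0.5677 0.1216 0.0872] [-0.3   0.44  5.09] [0.025 0.092 0.013]
False 20.37 [0.5679 0.1217 0.0863] [-1.37  0.1   7.51] [ 0.011  0.102 -0.019]
False 20.64 [0.5681 0.1219 0.0856] [-1.27  0.77  9.15] [ 0.183  0.016 -0.012]
False 20.92 [0.5683 0.1221 0.0848] [ 0.24  1.2  10.54] [ 0.219 -0.08   0.043]
False 21.19 [0.5684 0.1221 0.084 ] [-2.09  0.68 15.98] [0.16  0.21  0.047]
False 21.47 [0.5684 0.1221 0.0831] [-1.85  0.   17.74] [0.029 0.502 0.035]
False 21.74 [0.5684 0.1221 0.0822] [-3.52 -0.55 21.79] [-0.12   0.761 -0.059]
True 21.95 [0.5684 0.1222 0.0819] [-6.15 -2.86 22.64] [-0.754  1.473 -0.018]
```

```bash
python3 - <<'E'
from h import *
robot.move_linear((.5676,.1215,.16),.08); robot.pause(.4)
s=robot.get_state(); print(s["time"],s["force"],s["opening"])
th=np.linspace(0,2*np.pi,60,endpoint=False); out=[]
def crop(im,ci,k,box,sz,draw):
    x,y,wd,h=box; c=cv2.resize(im[y:y+h,x:x+wd],sz,interpolation=2); f=sz[0]/wd
    if draw:
        for z,r,col in((.069,.02,(0,255,0)),(.055,.02,(255,255,0)),(.085,.02,(0,0,255))):
            P=np.c_[.5676+r*np.cos(th),.1215+r*np.sin(th),0*th+z]
            for u,v in (proj(ci,P)-[x,y]+.5)*f: cv2.circle(c,(int(u),int(v)),1,col,-1)
    return c
for n in("scene","wrist"):
    ci=robot.camera_info(n); im=robot.grab_frame(n)[:,:,::-1]; cv2.imwrite(f"pics/after_{n}.png",im)
    u,v=proj(ci,[.5676,.1215,.065])[0]; h=30 if n=="scene" else 50
    box=(int(u-4*h/3),int(v-h),int(8*h/3),2*h)
    out.append(np.hstack([crop(im,ci,1,box,(400,300),d) for d in(0,1)]))
cv2.imwrite("pics/chk.png",np.vstack(out))
E
```

```text
23.4833 [0.47961478 0.10311765 0.04198529] 0.0007694627312002922
```

View pics/chk.png

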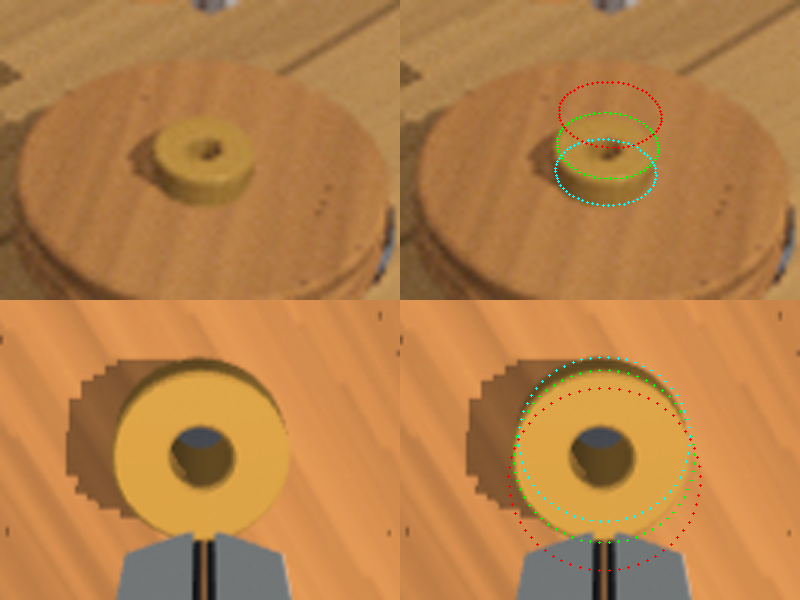

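The collar matches the seated model: the green circle at z=0.069 and the cyan circle at the face both line up, and it is centred and level. One more careful press, still under the limit, will confirm it has bottomed firmly.

```bash
python3 - <<'E'
from h import *
w=np.array([.5676,.1215])
robot.move_linear((*w,.0915),.1); robot.pause(.3)
F=[robot.get_state()["force"][2]]; f0=F[0]
for z in np.arange(.0905,.0798,-.0007):
    hit=robot.move_linear((*w,z),.008,threshold=max(1.5,25.5-(robot.get_state()["force"][2]-f0)))
    s=robot.get_state(); f=s["force"][2]-f0; print(hit,s["ee_pos"].round(4),(s["force"]).round(1),round(f,1))
    if hit or f>24.5: break
robot.pause(.3); s=robot.get_state(); print("hold",s["ee_pos"].round(4),s["force"].round(1),s["moment"].round(2))
robot.move_linear((*w,.16),.08); robot.pause(.5)
print(robot.get_state()["time"])
a=cv2.imread("pics/after_wrist.png"); b=robot.grab_frame("wrist")[:,:,::-1]
g=lambda i:np.float32(cv2.cvtColor(np.ascontiguousarray(i),cv2.COLOR_BGR2GRAY))[180:300,260:390]
print("shift px wrist after vs before",cv2.phaseCorrelate(g(a),g(b)),abs(g(a)-g(b)).mean())
sc=robot.grab_frame("scene")[:,:,::-1]
ref=cv2.imread("pics/rel.png")[:,:400]; now=cv2.resize(sc[150:290,290:460],(400,330),interpolation=2)
T=now[150:200,170:230]; r=cv2.matchTemplate(ref,T,cv2.TM_CCOEFF_NORMED); print("rel match",cv2.minMaxLoc(r)[1::2],"now at (170,150)")
print("30mm->px 15mm up:",np.diff(proj(robot.camera_info("scene"),[[.5676,.1215,.069],[.5676,.1215,.084]]),axis=0)*2.35)
E
```

```text
False [0.5676 0.1215 0.0904] [-0.   0.4  0.4] 0.6
False [0.5676 0.1215 0.0897] [-0.4 -0.6  0.4] 0.5
False [0.5676 0.1215 0.089 ] [ 0.9 -0.5 -0.4] -0.3
False [0.5676 0.1215 0.0883] [-0.2 -0.3 -0.6] -0.5
False [0.5676 0.1215 0.0877] [-0.1 -0.5 -0.6] -0.5
False [0.5677 0.1215 0.0871] [-0.8 -1.1  2.1] 2.2
False [0.5677 0.1216 0.0864] [-0.4 -0.5  4.6] 4.7
False [0.5677 0.1215 0.0858] [-1.6 -0.8  7.3] 7.4
False [0.5677 0.1216 0.0853] [-2.2 -0.4  9.7] 9.9
False [0.5678 0.1216 0.0847] [-3.  -0.9 12.4] 12.5
False [0.5678 0.1216 0.0841] [-4.3 -1.5 13.9] 14.0
False [0.5678 0.1216 0.0835] [-4.2 -2.7 15.8] 15.9
False [0.5678 0.1216 0.0829] [-4.9 -1.5 18.9] 19.1
False [0.5678 0.1216 0.0823] [-6.1 -3.2 21.4] 21.5
False [0.5678 0.1216 0.0817] [-7.9 -3.6 24.1] 24.2
False [0.5678 0.1216 0.0812] [-7.9 -3.  25.3] 25.4
hold [0.5678 0.1216 0.0812] [-7.9 -3.7 25.2] [-0.78  1.88  0.01]
30.6917
shift px wrist after vs before ((0.46801716107432867, -0.021358730207083454), 0.999884502976029) 0.3973718
rel match (0.9712861180305481, (169, 149)) now at (170,150)
30mm->px 15mm up: [[  1.04381451 -13.66081213]]
```

```bash
python3 -c "
from rig import robot
print(robot.sign_off())"
```

```text
the job is handed in; nothing more can be done
None
```

The bushing is fitted and the job is handed in: it sits square and centred in the wooden wheel's bore with its collar down on the face. The firmest press was about 25 N and the arm is clear. It dropped to about 1 mm proud when I let go, not the 16 mm expected, so the press itself only closed that last millimetre; sign-off returned no verdict.

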